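# Lock the tape post into the strut and load the masking tape

### The arm

A 6-joint arm with a two-finger parallel gripper is mounted at the origin on the work surface. World frame = base frame: x ahead of the robot, y to its left, z up, the work surface at z = 0. Lengths are in m, angles in degrees, forces in N, time in s.
With the tool pointing down it reaches from about 0.375 to 0.9 m from the base axis. Payload 3.1 kg.
Tool frame: the origin (TCP) lies at the very end of the fingers, on their centre line; the grasp point (between the pads) lies 19 mm behind it; z points along the fingers, y is the line along which they close (so a half turn about z gives the same grasp; the last joint's range is limited). The gripper opens to 87 mm and grips with 3 to 60 N. Pads are 19 mm wide; open, the fingers measure 117 mm over their backs; the gripper's body (75 mm by 190 mm) begins 51 mm behind the grasp point.
Start: joints at [-87.462, 30.224, 82.088, -0, 67.689, -10.227], TCP at [0.138, -0.61, 0.195] pointing down, gripper open.
Joint ranges: [-176.69, 176.69], [-43.24, 126.21], [12.49, 139.97], [-82, 262], [0, 151.66], [-163.58, 163.58]. Speed limits (degrees/s): [159.86, 159.86, 180, 180, 180, 180].

### API

Orientations are given as a 3x3 rotation matrix whose columns are the frame's x, y, z axes.
In Python, from rig import * gives the robot as it stands.
- The arm moves only by the tool jog_arm, never from a script. Its arguments are lists of equal length, an entry for each row: "delta_pos": the shift along the world's x, y, z in cm, a list of three; "turn": the turn about the world's z in degrees; "grip": the closure, from 0 (fully open) to 1 (shut). In form: {"delta_pos": [[x, y, z], ...], "turn": [turn, ...], "grip": [grip, ...]}. A call has 1 to 12 rows; each row is the pose to reach, as a shift and turn from the pose commanded when the call began; what a row does not reach only later rows make up. A row lasts 1/8 s, in which the tool goes at most 62.5 mm and 10.7 degrees, less where a joint would pass 70% of its speed; a pose out of reach is approached as far as the arm can. A call with a gripper value outside its range is refused whole. The fingers move at their own pace and stop on an object; the grip force is fixed at half the most. Time passes only in rows, so rows that repeat a pose let the fingers close. It gives the time, the measured TCP pose, the force, the opening and the grip force at its end, in the units of the state.
- read_state(): the state, without advancing time (a new reading comes with each control period).
- capture(name): name is "scene" or "top" or "wrist"; returns a dict with "color" (480x640x3 uint8, blue, green, red), "fovy" (degrees; the focal length in pixels is half the picture's height over the tangent of half this angle, whatever the lens; pixels are square), "cx", "cy" (the principal point, pixels), "camera_from_world" (4x4, takes a point from world to camera coordinates). Camera axes: x right, y up, looking along -z (the intrinsics and any distortion apply to the point x, -y, -z); pixel columns grow to the right and rows downward; lengths in m; the calibration is good to about 2 mm. A picture is of the moment at which its call begins. There is no depth.
- hand_in(): hands the job in; it is judged then, once.
The state is a dict: "time_s": time; "joint_positions": joint angles; "qvel": joint speeds; "tau": joint torques, N m; "position": TCP position; "tcp_rot": TCP orientation; "force": force on the tool from outside, world axes, zero at the start; "moment": the same for the moment, N m; "opening": opening from 0.0 (shut) to 1.0 (fully open); "grasp_force": force on a finger pad.
Only numpy, scipy, OpenCV 4.12 (cv2) and the standard library are available. Lean on these libraries where they do the work, as an engineer would, in place of code of your own. Each camera call takes 0.05 s, during which the arm holds its last target. There are 200 camera calls.

### The job

Mount the twist-lock tape post on the bench's strut: put its hammer-head foot down through the slot near the middle of the strut until the disc sits on the strut, then give it a quarter turn so that the head lies square across under the lips. Then put the wide roll of masking tape over the post so that it lies flat on the disc. Do not disturb the narrow tape roll, the polish bottle or the spray bottle.

Things in the scene. Friction and masses are not known exactly. Their poses are not given: they have to be found in the camera images.
- strut: Galvanised steel strut channel fixed on the bench, slot upward: 41 mm wide (own x), 360 mm long (own y), 41 mm high, black end caps, at each end a 5 mm high bolted foot reaching 46 mm beyond. Origin: centre of its underside, on the bench; own y runs along the slot, z up.
- strut_slot (a point): Middle of the slot, level with the strut's top, 41 mm above the bench. The slot is open over the whole length, 22 mm wide; its lips are turned down and end 34 mm above the bench. Inside, the channel is 36 mm wide, its floor 2.5 mm above the bench.
- post: Tape post, loose, 85 mm tall, 170 g, standing on its foot on the bench. Origin: centre of the foot's underside, z up. The foot is a steel hammer head 31 mm long (own y), 16 mm wide (own x), 10 mm high, with a round neck above it 16 mm thick and 10 mm high. Head along the slot, it passes with 3 mm play each side; across the slot it is caught. It turns either way; nothing springs.
- post_disc (a point): Centre of the top of the post's aluminium disc, 96 mm in diameter, from 20 to 25 mm above the post's origin. Fitted, the disc rests on the strut's top: the post's origin is then 21 mm above the bench and the top of the head 3 mm below the lips' ends.
- post_grip (a point): Centre of the post's flat grey grip, on its axis, 55 mm above its origin: 12 mm thick (own x), 36 mm wide (own y), reaching from the disc (25 mm) to 85 mm above the origin. Its width lies the same way as the length of the head.
- roll: The wide roll of masking tape, green on a cardboard core, lying flat and loose on the bench: 112 mm outside diameter, 76 mm hole (wall 18 mm thick), 36 mm high, about 240 g. Origin: centre of its underside, z up. On the post it lies round the grip on the disc, its origin 25 mm above the post's.
- narrow_roll: Narrow roll of the same tape, not to be used: 112 mm outside diameter, 76 mm hole, 18 mm high, lying flat. Origin: centre of its underside. Post, wide roll and narrow roll stand in any order in a row between the robot and the strut.
- polish: Polish bottle, black with a red cap, 58 mm in diameter, 175 mm high, standing to the left beyond the row. Origin: centre of its underside.
- sprayer: Black spray bottle, 74 mm in diameter, 233 mm high, its white nozzle head reaching 61 mm from its axis, standing to the right beyond the row. Origin: centre of its underside.
There are look-alikes about, which are no part of the job. Of the things shaped like the post, the aluminium one is meant.

How it is judged (in metres and radians):
On the way:
1. the post's head is in the strut near its middle, the disc sits on the strut, and the head is turned square across the slot under the lips (z of post in the frame of strut between 0.017 and 0.0245 m and x of post in the frame of strut between -0.006 and 0.006 m and y of post in the frame of strut between -0.06 and 0.06 m and angle between the y axis of post and the x axis of strut, either way round below 0.35 rad and angle between post's own z axis and vertical below 0.12 rad), for 0.2 s.
At the end, for the whole second after the job is handed in: The post stands upright (within 7 degrees) in the strut, within 60 mm of the strut's middle, its disc down on the strut (within about 3.5 mm), its grip and head square across the slot within 20 degrees; the wide roll lies flat (within 7 degrees) round the grip on the disc; both at rest (all of step 1 and z of roll in the frame of post between 0.021 and 0.031 m and horizontal distance between roll and post below 0.036 m and angle between roll's own z axis and vertical below 0.12 rad and linear speed of each of post, roll below 0.03 m/s); the robot touches nothing.
It fails at once if the narrow tape roll is shifted by more than 30 mm or knocked over (distance of narrow_roll from where it was at the start of the episode above 0.03 m or angle between narrow_roll's own z axis and vertical above 0.3 rad).
It fails at once if the polish bottle is shifted by more than 30 mm or knocked over (distance of polish from where it was at the start of the episode above 0.03 m or angle between polish's own z axis and vertical above 0.3 rad).
It fails at once if the spray bottle is shifted by more than 30 mm or knocked over (distance of sprayer from where it was at the start of the episode above 0.03 m or angle between sprayer's own z axis and vertical above 0.3 rad).
It also fails if it takes over 58 s, if anything falls off the work surface, if the arm or the gripper's body presses on something with over 40 N, if the wrist force passes 120 N, or if a joint passes its speed limit or range.

## Working session

There is one attempt and no reset: what is moved stays moved. The work goes in short steps, Python scripts to look and compute and a tool call to move; the robot and the scene stay as the last step left them, time stands still between calls to the robot, and variables do not carry over. Pictures are saved under pics/ and viewed, at most 10 in all, crops included, and the job is handed in when it is done.

Besides the shell and the picture viewer there is one more tool, called after "Call:" as a command line: name --pt "numbers of a row" for each row, then --argument value for the rest. jog_arm: Moves the arm, as the interface text tells. Its arguments: {"type":"object","properties":{"delta_pos":{"type":"array"},"turn":{"type":"array"},"grip":{"type":"array"}},"required":["delta_pos","turn","grip"]}

```bash
mkdir -p pics; cat > h.py <<'E'
from rig import *
import numpy as np, cv2, pickle
def snap(n,f):
    c=capture(n); cv2.imwrite('pics/%s.png'%f,c['color']); pickle.dump(c,open(f+'.pkl','wb')); return c
def load(f): return pickle.load(open(f+'.pkl','rb'))
def ray(c,u,v,z):
    f=240/np.tan(np.radians(c['fovy'])/2); T=np.array(c['camera_from_world']); R=T[:3,:3]; o=-R.T@T[:3,3]
    d=R.T@np.array([(u-c['cx'])/f,-(v-c['cy'])/f,-1]); return o+d*(z-o[2])/d[2]
def proj(c,p):
    f=240/np.tan(np.radians(c['fovy'])/2); T=np.array(c['camera_from_world']); q=T[:3,:3]@np.array(p)+T[:3,3]
    return np.array([c['cx']+f*q[0]/-q[2],c['cy']-f*q[1]/-q[2]])
E
python3 - <<'E'
from h import *
for n in ('scene','top'):
    c=snap(n,n+'0'); print({k:v for k,v in c.items() if k!='color'})
print(read_state())
E
```

```text
{'fovy': 57.85929889524351, 'cx': 316.8918849453361, 'cy': 240.45956905672782, 'camera_from_world': array([[-0.78086338,  0.62468652,  0.00437316,  0.35689326],
       [-0.52367556, -0.65838364,  0.54064303,  0.21812964],
       [ 0.34061163,  0.41987823,  0.84124074, -1.11516138],
       [ 0.        ,  0.        ,  0.        ,  1.        ]])}
{'fovy': 42.36603094888495, 'cx': 316.101234297766, 'cy': 243.4363539424983, 'camera_from_world': array([[-0.01445969, -0.99972459,  0.01848433,  0.01381287],
       [ 0.99309861, -0.01220715,  0.11664532, -0.49759279],
       [-0.11638755,  0.02004342,  0.99300161, -1.37628386],
       [ 0.        ,  0.        ,  0.        ,  1.        ]])}
{'time_s': 0.1, 'joint_positions': array([-8.74618744e+01,  3.02739120e+01,  8.21495759e+01, -5.31462506e-04,
        6.76891844e+01, -1.02286114e+01]), 'qvel': array([ 0.0344826 , -0.01369178, -0.0790753 , -0.11697919, -0.06579625,
       -0.03440606]), 'tau': array([-3.69279342e-04, -4.40984130e+01, -1.77151197e+01,  6.34001568e-02,
        5.33824519e-02, -5.89115257e-05]), 'position': array([ 0.13809358, -0.6088175 ,  0.19376367]), 'tcp_rot': array([[ 9.75277046e-01,  2.20985687e-01, -9.56577835e-05],
       [ 2.20985445e-01, -9.75275128e-01,  1.96419148e-03],
       [ 3.40765548e-04, -1.93676985e-03, -9.99998066e-01]]), 'force': array([ 0.22164072, -0.50400553, -0.10791685]), 'moment': array([ 0.00652423,  0.04121517, -0.04215691]), 'grasp_force': 0.0, 'opening': 1.0031525361750577}
```

View pics/top0.png

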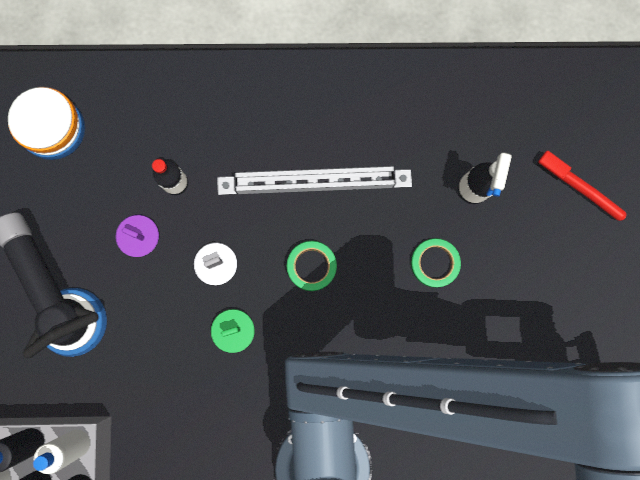

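View pics/scene0.png

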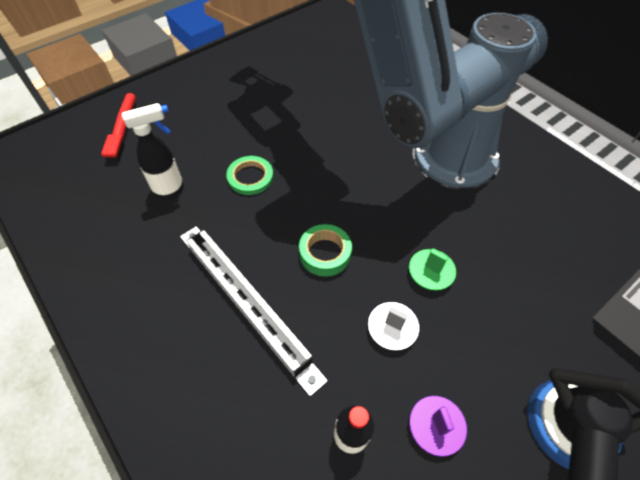

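The post could be the aluminium one (top 215,263), the green one (232,330) or the purple one (137,236). I choose the aluminium one. The roll could be the thick one (311,265; scene 325,250) or the thin one (436,263; scene 250,175). I choose the thick one. The strut runs from (235,184) to (394,178). Next is one close crop to check.

```bash
python3 - <<'E'
from h import *
t=load('top0');s=load('scene0')
a=cv2.resize(t['color'][215:315,170:350],None,fx=4,fy=4,interpolation=cv2.INTER_CUBIC)
cv2.imwrite('pics/crop1.png',a)
def ell(c,mask,x0,x1,y0,y1,z):
    m=np.zeros_like(mask); m[y0:y1,x0:x1]=mask[y0:y1,x0:x1]
    k=max(cv2.findContours(m,cv2.RETR_EXTERNAL,cv2.CHAIN_APPROX_NONE)[0],key=cv2.contourArea)
    P=np.array([ray(c,*q[0],z)[:2] for q in k]); (ce,r)=cv2.minEnclosingCircle((P*1000).astype(np.float32)); 
    return np.round(ce,1),round(2*r,1), cv2.fitEllipse((P*1000).astype(np.float32))
g=t['color'].astype(int); green=((g[...,1]>g[...,2]+40)).astype(np.uint8); wh=(g.min(2)>120).astype(np.uint8)
print('wide',ell(t,green,280,345,230,300,.036)); print('narrow',ell(t,green,400,470,230,300,.018))
print('disc',ell(t,wh,190,240,240,290,.025))
g=s['color'].astype(int); wh=(g.min(2)>120).astype(np.uint8);green=((g[...,1]>g[...,2]+40)).astype(np.uint8)
print('disc s',ell(s,wh,360,425,300,355,.025)); print('wide s',ell(s,green,295,356,220,280,.036))
for p in [(235,184),(394,178),(236,172),(393,168),(313,181)]: print(p,ray(t,*p,.041))
print('polish',ray(t,177,187,0),'spray',ray(t,478,190,0))
E
```

```text
wide (array([447.6,  18.9]), 113.4, ((447.6358642578125, 18.9669246673584), (110.657470703125, 111.56892395019531), 40.22980880737305))
narrow (array([ 452.2, -266.2]), 114.0, ((451.96856689453125, -266.2021179199219), (110.68498992919922, 112.1308822631836), 16.68881607055664))
disc (array([454.7, 236.3]), 98.3, ((455.248291015625, 236.15501403808594), (94.76448822021484, 96.34844207763672), 175.24459838867188))
disc s (array([457.1, 235.8]), 100.6, ((457.1327819824219, 235.84957885742188), (97.79816436767578, 98.96666717529297), 67.65221405029297))
wide s (array([456.1,  24.8]), 128.8, ((455.2942810058594, 24.526782989501953), (113.18230438232422, 127.94839477539062), 141.12171936035156))
(235, 184) [0.63440293 0.18952256 0.041     ]
(394, 178) [ 0.64456177 -0.1726632   0.041     ]
(236, 172) [0.66218135 0.1872746  0.041     ]
(393, 168) [ 0.6679025  -0.17105025  0.041     ]
(313, 181) [0.63950259 0.01238666 0.041     ]
polish [0.63759017 0.32899776 0.        ] spray [ 0.62296091 -0.37601342  0.        ]
```

View pics/crop1.png

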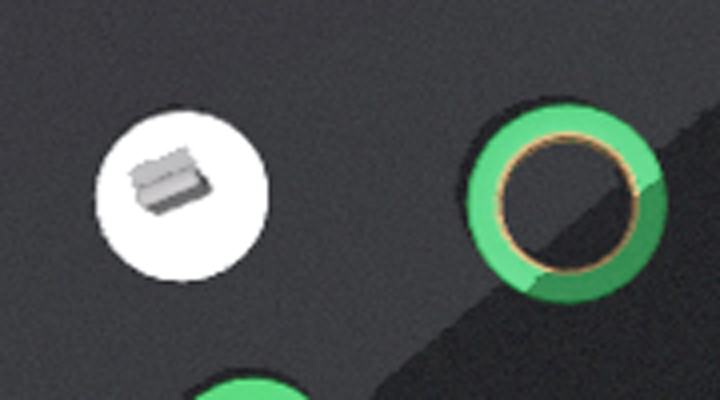

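The crop shows the aluminium post, a white disc with a grey grip and no colour. The grip's width runs from about (135,178) to (195,155), so roughly 18° off the y axis. The green roll in the crop is the thick one. I lift first to clear the sprayer, then swing round.

Call:
jog_arm --pt "0 0 6" --pt "0 0 12" --pt "3 3 17" --pt "8 8 17" --pt "12 12 17" --pt "16 16 17" --pt "20 20 17" --pt "24 24 17" --pt "28 28 17" --pt "31 31 17" --pt "33 36 17" --pt "34 41 17" --turn '[10, 20, 30, 40, 50, 60, 70, 80, 90, 100, 110, 120]' --grip '[0, 0, 0, 0, 0, 0, 0, 0, 0, 0, 0, 0]'

```text
time_s: 1.6
position: [0.4788, -0.1978, 0.3639]
tcp_rot: [[-0.683, 0.73, -0.001], [0.73, 0.683, 0.001], [0.001, 0.0, -1.0]]
force: [0.0, 0.2, 0.1]
opening: 0.996
grasp_force: 0.0
```

Call:
jog_arm --pt "0 6 0" --pt "0 12 0" --pt "0 18 0" --pt "0 24 0" --pt "0 30 -3" --pt "0 36 -6" --pt "-1 41 -8" --pt "-2 43.6 -8" --pt "-2.3 43.6 -8" --pt "-2.3 43.6 -8" --turn '[10, 20, 28.8, 28.8, 28.8, 28.8, 28.8, 28.8, 28.8, 28.8]' --grip '[0, 0, 0, 0, 0, 0, 0, 0, 0, 0]'

```text
time_s: 2.85
position: [0.455, 0.2359, 0.2846]
tcp_rot: [[-0.949, 0.316, 0.0], [0.316, 0.949, -0.001], [-0.0, -0.001, -1.0]]
force: [0.4, 0.0, 0.3]
opening: 0.999
grasp_force: 0.0
```

```bash
python3 - <<'E'
from h import *
c=snap('wrist','w1'); s=read_state(); print(s['time_s'],s['position'],s['joint_positions'],s['tcp_rot'])
print(c['fovy'],proj(c,[.455,.236,.085]),proj(c,[.455,.236,.025]))
E
```

```text
2.9 [0.45547044 0.23564647 0.28484002] [ 1.48750436e+01  1.56303222e+01  9.11378484e+01 -3.14488772e-02
  7.32063325e+01 -5.66347103e+01] [[-9.48427718e-01  3.16992972e-01  5.65026780e-04]
 [ 3.16992787e-01  9.48427867e-01 -3.93619111e-04]
 [-6.60661635e-04 -1.94209861e-04 -9.99999763e-01]]
66.70312776616055 [323.5464403  207.82126544] [323.51642344 199.81884999]
```

View pics/w1.png

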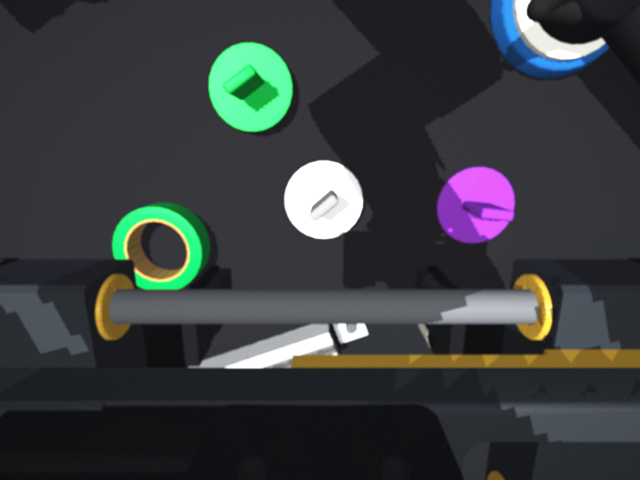

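The post's disc is at (323,200), as predicted. The grip's top face runs from about (312,215) to (338,197), which disagrees with my yaw estimate. I'll measure it in a close crop.

```bash
python3 - <<'E'
from h import *
c=load('w1'); a=c['color'][150:250,270:380]; cv2.imwrite('pics/crop2.png',cv2.resize(a,None,fx=5,fy=5,interpolation=cv2.INTER_CUBIC))
# predicted grip outlines in wrist image for yaw candidates, at crop scale
for yaw in (0,90):print(yaw,[((proj(c,[.455+k*.018*np.cos(np.radians(yaw)),.236+k*.018*np.sin(np.radians(yaw)),.085])-[270,150])*5).round() for k in(-1,1)])
E
```

```text
0 [array([241., 210.]), array([294., 367.])]
90 [array([189., 315.]), array([347., 263.])]
```

View pics/crop2.png

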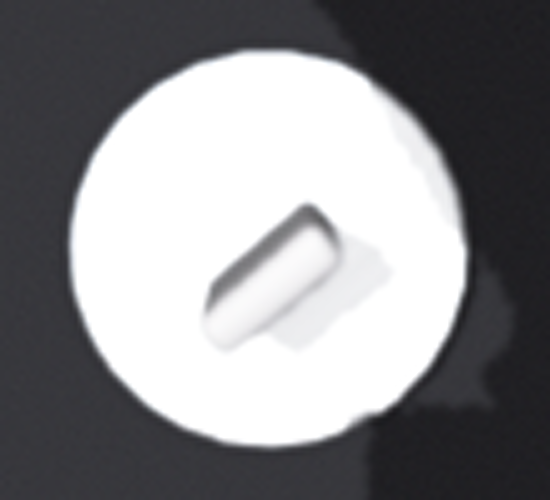

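The grip's width yaw is about 109.5° (I had swapped the arguments earlier). The tool y therefore has to go to 19.5°, a turn of -52°. Then descend and grasp.

Call:
jog_arm --pt "0 0 -4" --pt "0 0 -8" --pt "0 0 -12" --pt "0 0 -14" --pt "0 0 -14.5" --pt "0 0 -18" --pt "0 0 -22" --pt "0 0 -24.7" --pt "0 0 -24.7" --pt "0 0 -24.7" --pt "0 0 -24.7" --pt "0 0 -24.7" --turn '[-10.5, -21, -31.5, -42, -52, -52, -52, -52, -52, -52, -52, -52]' --grip '[0, 0, 0, 0, 0, 0, 0, 0, 0, 0.5, 1, 1]'

```text
time_s: 4.4
position: [0.4559, 0.2366, 0.0387]
tcp_rot: [[-0.335, 0.942, 0.002], [0.942, 0.335, 0.001], [-0.0, 0.002, -1.0]]
force: [0.1, 0.4, 0.3]
opening: 0.744
grasp_force: 0.0
```

Call:
jog_arm --pt "0 0 0" --pt "0 0 0" --pt "0 0 0" --pt "0 0 4" --pt "0 0 9" --pt "0 0 9" --pt "0 0 9" --turn '[0, 0, 0, 0, 0, 0, 0]' --grip '[1, 1, 1, 1, 1, 1, 1]'

```text
time_s: 5.28
position: [0.4546, 0.2364, 0.1274]
tcp_rot: [[-0.335, 0.942, -0.001], [0.942, 0.335, -0.0], [0.0, -0.001, -1.0]]
force: [-0.6, -0.0, -0.3]
opening: 0.019
grasp_force: 0.0
```

```bash
python3 - <<'E'
from h import *
c=snap('top','top1'); s=snap('scene','scene1'); w=snap('wrist','w2')
# strut from top picture: bright pixels near strut
def strut(c,box):
    x0,x1,y0,y1=box; g=c['color'].astype(int)
    m=np.zeros(g.shape[:2],np.uint8); m[y0:y1,x0:x1]=(g.min(2)>110)[y0:y1,x0:x1]
    m=cv2.morphologyEx(m,cv2.MORPH_CLOSE,np.ones((9,9)))
    k=max(cv2.findContours(m,cv2.RETR_EXTERNAL,cv2.CHAIN_APPROX_NONE)[0],key=cv2.contourArea)
    return cv2.minAreaRect(k)
print(strut(load('top0'),(210,420,150,210)))
a=np.hstack([cv2.resize(load('top0')['color'][150:210,205:425],None,fx=3.5,fy=3.5,interpolation=cv2.INTER_CUBIC)])
b=cv2.resize(s['color'][210:400,170:400],(770,370*770//770),interpolation=cv2.INTER_CUBIC)
cv2.imwrite('pics/crop3.png',np.vstack([a,b]))
st=read_state();print(st['time_s'],st['position'],st['opening'],st['grasp_force'],st['tcp_rot'][:,1],st['force'])
E
```

```text
((313.95159912109375, 179.7800750732422), (21.499589920043945, 194.2440643310547), 87.72454833984375)
5.425 [0.45397533 0.23613412 0.12633155] 0.007858863496759537 0.0 [ 0.94227855  0.3348154  -0.00312775] [-0.47479718 -0.47488298 -0.52341764]
```

View pics/crop3.png

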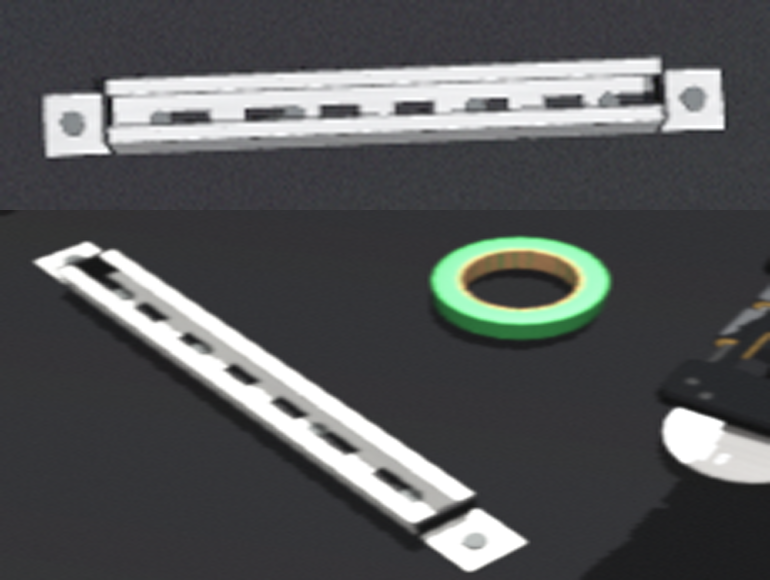

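The fingers had not finished closing when the lift began, so nothing was grasped. In the crop the strut's top corners (full-picture pixels) are (235.6,173.4), (393.6,167.1), (236.4,190.6) and (394.1,184.9). The post's disc is still visible in the scene view. I'll check its position and work out the strut pose.

```bash
python3 - <<'E'
from h import *
t=load('top0');s=load('scene0')
P=np.array([ray(t,u,v,.041)[:2] for u,v in [(235.6,173.4),(393.6,167.1),(236.4,190.6),(394.1,184.9)]])
Q=np.array([ray(s,u,v,.041)[:2] for u,v in [(202.3,230.5),(312.8,356.4),(187.9,243.4),(294,373.3)]])
print(P,P.mean(0),np.linalg.norm(P[0]-P[1]),np.linalg.norm(P[0]-P[2]),np.degrees(np.arctan2(*(P[0]-P[1]+P[2]-P[3])[::-1])))
print(Q,Q.mean(0),np.linalg.norm(Q[0]-Q[1]),np.linalg.norm(Q[0]-Q[2]),np.degrees(np.arctan2(*(Q[1]-Q[0]+Q[3]-Q[2])[::-1])))
# symmetrical check: bolted feet centres (z .005)
for c,pp in((t,[(205+73/3.5,150+123/3.5),(205+693/3.5,150+98/3.5)]),(s,[(312.5,379.8)])):print([ray(c,*p,.008) for p in pp])
for n in('scene0','scene1','top1'):
    c=load(n);g=c['color'].astype(int);m=(g.min(2)>120).astype(np.uint8)
    x0,x1,y0,y1=(360,425,300,355) if n[0]=='s' else (190,240,240,290)
    v=m[y0:y1,x0:x1];ys,xs=np.nonzero(v);print(n,v.sum(),xs.min()+x0,xs.max()+x0,ys.min()+y0,ys.max()+y0)
w=load('w2');print(proj(w,[.455,.236,.025]));g=w['color'].astype(int);m=(g.min(2)>150).astype(np.uint8);n,l,st,ce=cv2.connectedComponentsWithStats(m);i=st[1:,4].argsort()[::-1][:3]+1;print(st[i],ce[i])
E
```

```text
[[ 0.65894038  0.1881803 ]
 [ 0.66999177 -0.17248747]
 [ 0.61913275  0.18634442]
 [ 0.62852233 -0.17242381]] [0.64414681 0.00740336] 0.36083705505191704 0.03984994820317166 91.62747807587222
[[ 0.63544291 -0.17308917]
 [ 0.6201422   0.19167873]
 [ 0.676166   -0.16338912]
 [ 0.66521159  0.19473918]] [0.64924068 0.01248491] 0.3650886636476437 0.041862413043853 92.08003127908866
[array([0.63908296, 0.21438484, 0.008     ]), array([ 0.65174855, -0.1987227 ,  0.008     ])]
[array([0.64120788, 0.21720972, 0.008     ])]
scene0 1810 368 419 302 350
scene1 1120 368 419 311 349
top1 760 190 236 240 289
[324.7349718  228.15205186]
[[ 266  170  118  100 8464]
 [ 556  161   84   92 4361]
 [ 465  441   30   39  566]] [[324.56450851 218.38504253]
 [594.43636781 197.66796606]
 [478.38869258 459.35512367]]
```

The post is undisturbed. Strut centre is about (0.645, 0.009) at yaw 91.7°. I'll regrasp with enough time to close.

Call:
jog_arm --pt "0 0 0" --pt "0 0 0" --pt "0 0 0" --pt "0 0 0" --pt "0 0 0" --pt "0 0 0" --pt "0 0 0" --pt "0 0 0" --pt "0 0 -5" --pt "0 0 -9" --pt "0 0 -9" --pt "0 0 -9" --turn '[0, 0, 0, 0, 0, 0, 0, 0, 0, 0, 0, 0]' --grip '[0, 0, 0, 0, 0, 0, 0, 0, 0, 0, 0, 0]'

```text
time_s: 6.92
position: [0.456, 0.2367, 0.0385]
tcp_rot: [[-0.335, 0.942, 0.001], [0.942, 0.335, 0.0], [-0.0, 0.001, -1.0]]
force: [-0.8, -0.3, 0.4]
opening: 1.0
grasp_force: 0.0
```

Call:
jog_arm --pt "0 0 0" --pt "0 0 0" --pt "0 0 0" --pt "0 0 0" --pt "0 0 0" --pt "0 0 0" --pt "0 0 0" --pt "0 0 0" --pt "0 0 0" --pt "0 0 0" --pt "0 0 0" --pt "0 0 0" --turn '[0, 0, 0, 0, 0, 0, 0, 0, 0, 0, 0, 0]' --grip '[1, 1, 1, 1, 1, 1, 1, 1, 1, 1, 1, 1]'

```text
time_s: 8.43
position: [0.4551, 0.2365, 0.0376]
tcp_rot: [[-0.335, 0.942, -0.0], [0.942, 0.335, -0.0], [0.0, -0.0, -1.0]]
force: [-0.1, -0.1, -0.1]
opening: 0.137
grasp_force: 30.0
```

Grasped: 30 N at 11.9 mm opening, which matches the 12 mm grip. Next I carry it above the slot with the head aligned.

Call:
jog_arm --pt "0 0 5" --pt "0 0 10" --pt "4 -5 11" --pt "8 -10 11" --pt "12 -14 11" --pt "15 -18 11" --pt "17.5 -21 11" --pt "19 -22.7 11" --pt "19 -22.7 11" --pt "19 -22.7 11" --pt "19 -22.7 11" --turn '[0, 0, -6, -12, -17.9, -17.9, -17.9, -17.9, -17.9, -17.9, -17.9]' --grip '[1, 1, 1, 1, 1, 1, 1, 1, 1, 1, 1]'

```text
time_s: 9.8
position: [0.6439, 0.0107, 0.1474]
tcp_rot: [[-0.03, 1.0, -0.002], [1.0, 0.03, 0.0], [0.001, -0.002, -1.0]]
force: [-0.5, 0.9, -1.8]
opening: 0.139
grasp_force: 30.0
```

```bash
python3 - <<'E'
from h import *
w=snap('wrist','w3');c=snap('top','top3');s=snap('scene','scene3')
st=read_state();print(st['time_s'],st['position'],st['opening'],st['tcp_rot'][:,1],st['force'],st['moment'])
a=w['color'][:,:]; b=s['color'][200:400,170:400]
a=cv2.resize(a,(400,300),interpolation=cv2.INTER_AREA); b=cv2.resize(b,(690,600),interpolation=cv2.INTER_CUBIC)
cv2.imwrite('pics/w3b.png',w['color']); cv2.imwrite('pics/s3b.png',b)
E
```

```text
9.95 [0.64465173 0.01038711 0.14782161] 0.13823835432906748 [ 9.99542528e-01  3.02438426e-02 -2.12325915e-04] [ 0.38365483  0.1752073  -1.42866523] [ 0.00650772 -0.12078678 -0.02474908]
```

View pics/w3b.png

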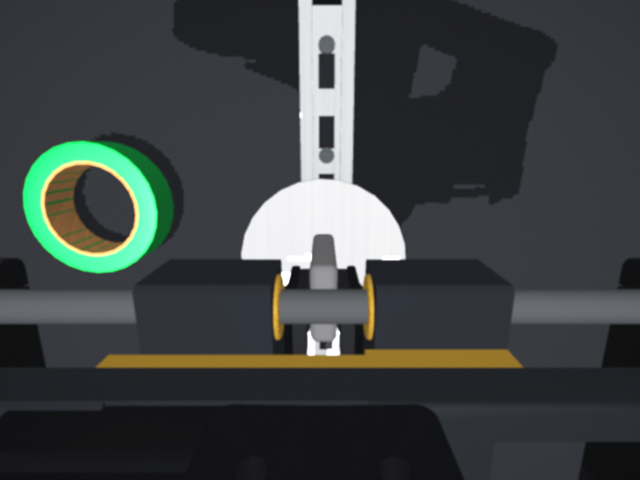

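The wrist view shows the strut running nearly vertically at columns 301–354. The disc spans 242–405, and the grip is at 323 between the fingers. Now I measure the strut's axis against the post's.

```bash
python3 - <<'E'
from h import *
c=load('w3');g=cv2.cvtColor(c['color'],cv2.COLOR_BGR2GRAY).astype(float)
E=[]
for r in range(5,175,8):
    row=g[r,280:375]; b=np.nonzero(row>115)[0]
    if len(b)==0: continue
    l,rr=b[0],b[-1]
    sub=lambda i,j:i+(115-row[i])/(row[j]-row[i])
    L=280+sub(l-1,l); R=280+sub(rr+1,rr)
    E.append(np.r_[ray(c,L,r,.041)[:2],ray(c,R,r,.041)[:2]])
E=np.array(E); mx=(E[:,0]+E[:,2])/2; my=(E[:,1]+E[:,3])/2
k=np.polyfit(my,mx,1); res=mx-np.polyval(k,my); m=abs(res)<.0015; k=np.polyfit(my[m],mx[m],1)
print('width',np.median(np.hypot(E[:,2]-E[:,0],E[:,3]-E[:,1])),m.sum(),len(E),'x at y=.01',np.polyval(k,.01),'yaw',90-np.degrees(k[0]) if 0 else np.degrees(np.arctan2(1,k[0])),my.min(),my.max())
# disc rim fit at its height
z=.135; pts=[]
for r in range(190,258,4):
    b=np.nonzero(g[r,225:420]>150)[0]; pts+= [ray(c,225+b[0]-.5,r,z)[:2],ray(c,225+b[-1]+.5,r,z)[:2]]
P=np.array(pts);A=np.c_[2*P,np.ones(len(P))];s=np.linalg.lstsq(A,(P**2).sum(1),rcond=None)[0];print('disc',s[:2],np.sqrt(s[2]+s[:2]@s[:2])*2)
print(proj(c,[.645,.009,.135]), ray(c,242,258,z),ray(c,405,258,z))
E
```

```text
width 0.042867141057690586 22 22 x at y=.01 0.6465883746583149 yaw 91.70874875466248 0.05460862929305682 0.17472232224708106
disc [0.64384024 0.01054637] 0.0953461642050402
[324.90577571 263.69412057] [0.59677981 0.01097752 0.135     ] [0.69134754 0.01390553 0.135     ]
```

The post has to move about 2 mm in +x, and the yaw already matches. I'll lower it gently.

Call:
jog_arm --pt "0.2 0 0" --pt "0.2 0 -3" --pt "0.2 0 -6" --pt "0.2 0 -6.6" --pt "0.2 0 -6.9" --pt "0.2 0 -7.1" --pt "0.2 0 -7.3" --pt "0.2 0 -7.5" --pt "0.2 0 -7.6" --pt "0.2 0 -7.6" --turn '[0, 0, 0, 0, 0, 0, 0, 0, 0, 0]' --grip '[1, 1, 1, 1, 1, 1, 1, 1, 1, 1]'

```text
time_s: 11.2
position: [0.6471, 0.0095, 0.0716]
tcp_rot: [[-0.029, 1.0, -0.0], [1.0, 0.029, 0.0], [0.0, -0.0, -1.0]]
force: [0.0, 0.5, -1.7]
opening: 0.139
grasp_force: 30.0
```

The head is in the slot with no contact force. Lower it until the disc seats.

Call:
jog_arm --pt "0 0 -0.4" --pt "0 0 -0.7" --pt "0 0 -0.9" --pt "0 0 -1.1" --pt "0 0 -1.2" --pt "0 0 -1.3" --pt "0 0 -1.3" --turn '[0, 0, 0, 0, 0, 0, 0]' --grip '[1, 1, 1, 1, 1, 1, 1]'

```text
time_s: 12.08
position: [0.6472, 0.0095, 0.0588]
tcp_rot: [[-0.029, 1.0, 0.0], [1.0, 0.029, -0.0], [-0.0, 0.0, -1.0]]
force: [0.0, -0.2, -0.5]
opening: 0.136
grasp_force: 30.0
```

The disc is seated: the origin is at about 21 mm and the weight has come off the wrist. Now the quarter turn.

Call:
jog_arm --pt "0 0 0" --pt "0 0 0" --pt "0 0 0" --pt "0 0 0" --pt "0 0 0" --pt "0 0 0" --pt "0 0 0" --pt "0 0 0" --pt "0 0 0" --pt "0 0 0" --pt "0 0 0" --pt "0 0 0" --turn '[9, 18, 27, 36, 45, 54, 63, 72, 81, 90, 90, 90]' --grip '[1, 1, 1, 1, 1, 1, 1, 1, 1, 1, 1, 1]'

```text
time_s: 13.58
position: [0.6472, 0.0095, 0.0587]
tcp_rot: [[-1.0, -0.027, 0.0], [-0.027, 1.0, -0.0], [-0.0, -0.0, -1.0]]
force: [-0.6, -0.3, -2.4]
opening: 0.132
grasp_force: 30.0
```

Call:
jog_arm --pt "0 0 0" --pt "0 0 0" --pt "0 0 0" --pt "0 0 0" --pt "0 0 0" --pt "0 0 0" --pt "0 0 0" --pt "0 0 0" --pt "0 0 6" --pt "0 0 12" --pt "0 0 17" --pt "0 0 18" --turn '[0, 0, 0, 0, 0, 0, 0, 0, 0, 0, 0, 0]' --grip '[0, 0, 0, 0, 0, 0, 0, 0, 0, 0, 0, 0]'

```text
time_s: 15.08
position: [0.6497, 0.0092, 0.2436]
tcp_rot: [[-1.0, -0.029, 0.009], [-0.029, 1.0, -0.001], [-0.009, -0.002, -1.0]]
force: [0.5, 0.6, -1.0]
opening: 1.0
grasp_force: 0.0
```

Call:
jog_arm --pt "-5 1.5 0" --pt "-10 3 0" --pt "-15 4.5 0" --pt "-19.7 5.6 0" --pt "-19.7 5.6 0" --pt "-19.7 5.6 0" --pt "-19.7 5.6 0" --turn '[-1.7, -1.7, -1.7, -1.7, -1.7, -1.7, -1.7]' --grip '[0, 0, 0, 0, 0, 0, 0]'

```text
time_s: 15.95
position: [0.4516, 0.0651, 0.2385]
tcp_rot: [[-1.0, 0.001, 0.001], [0.001, 1.0, -0.0], [-0.001, -0.0, -1.0]]
force: [0.7, 0.2, 0.7]
opening: 0.998
grasp_force: 0.0
```

```bash
python3 - <<'E'
from h import *
w=snap('wrist','w4');s=snap('scene','scene4');t=snap('top','top4')
st=read_state();print(st['time_s'],st['position'],st['opening'],st['tcp_rot'][:,1],st['force'])
print(proj(w,[.448,.019,.036]),proj(s,[.647,.0095,.08]),proj(t,[.647,.0095,.08]))
b=s['color'][200:400,170:400]
cv2.imwrite('pics/v4.png',np.vstack([cv2.resize(w['color'][:340],(640,340)),np.hstack([cv2.resize(s['color'][240:370,190:350],(320,260),interpolation=cv2.INTER_CUBIC),cv2.resize(t['color'][140:220,260:360],(320,260),interpolation=cv2.INTER_CUBIC)])]))
E
```

```text
16.1 [0.45101012 0.06516507 0.2383903 ] 0.9966046941082664 [ 1.02784325e-03  9.99999472e-01 -1.91950890e-05] [-0.1308424  -0.49166746 -0.25055673]
[280.9982565  204.19009453] [241.99406606 284.58994623] [314.4937152  173.84953591]
```

View pics/v4.png

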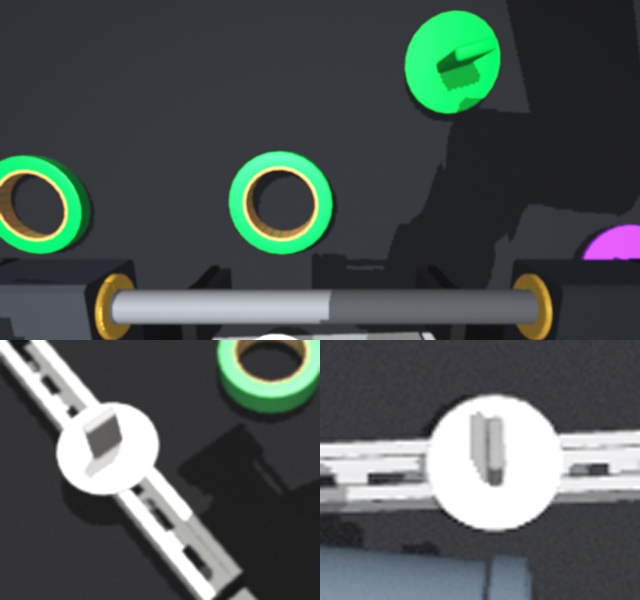

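The post is seated with its grip square across the slot in both lower views. The wide roll is centred at (281,203), against a predicted (281,204). I'll grip its +y wall.

Call:
jog_arm --pt "-0.2 0.1 -5" --pt "-0.2 0.1 -10" --pt "-0.2 0.1 -15" --pt "-0.2 0.1 -19" --pt "-0.2 0.1 -21" --pt "-0.2 0.1 -22.2" --pt "-0.2 0.1 -22.9" --pt "-0.2 0.1 -22.9" --pt "-0.2 0.1 -22.9" --turn '[0, 0, 0, 0, 0, 0, 0, 0, 0]' --grip '[0, 0, 0, 0, 0, 0, 0, 0, 0]'

```text
time_s: 17.23
position: [0.4487, 0.0665, 0.0103]
tcp_rot: [[-1.0, 0.001, 0.002], [0.001, 1.0, -0.0], [-0.002, -0.0, -1.0]]
force: [0.4, -0.2, -0.4]
opening: 0.999
grasp_force: 0.0
```

Call:
jog_arm --pt "0 0 0" --pt "0 0 0" --pt "0 0 0" --pt "0 0 0" --pt "0 0 0" --pt "0 0 0" --pt "0 0 0" --pt "0 0 0" --pt "0 0 0" --pt "0 0 0" --pt "0 0 0" --turn '[0, 0, 0, 0, 0, 0, 0, 0, 0, 0, 0]' --grip '[1, 1, 1, 1, 1, 1, 1, 1, 1, 1, 1]'

```text
time_s: 18.6
position: [0.4481, 0.0665, 0.0097]
tcp_rot: [[-1.0, 0.001, 0.0], [0.001, 1.0, -0.0], [-0.0, -0.0, -1.0]]
force: [0.1, 0.1, -0.4]
opening: 0.007
grasp_force: 0.0
```

The fingers closed on nothing, so I'll look.

```bash
python3 - <<'E'
from h import *
w=snap('wrist','w5');s=snap('scene','scene5')
cv2.imwrite('pics/v5.png',np.hstack([cv2.resize(w['color'],(400,300)),cv2.resize(s['color'][150:330,220:440],(400,300),interpolation=cv2.INTER_CUBIC)]))
E
```

```text
(no output)
```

View pics/v5.png

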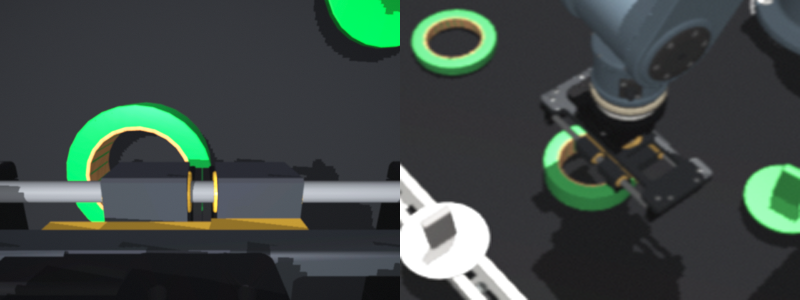

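The wrist view shows the roll (ring from (107,290) over (225,166) to (335,260), full-picture pixels) beside the shut fingers. I'll measure where it is relative to the TCP.

```bash
python3 - <<'E'
from h import *
def fit(P):
    A=np.c_[2*P,np.ones(len(P))]; s=np.linalg.lstsq(A,(P**2).sum(1),rcond=None)[0]; return s[:2].round(4),(2*np.sqrt(s[2]+s[:2]@s[:2])).round(4)
for n in('w4','w5'):
    c=load(n); hsv=cv2.cvtColor(c['color'],cv2.COLOR_BGR2HSV)
    # cardboard edge: inner rim of top face, orange
    m=cv2.inRange(c['color'],(0,140,0),(255,255,140)) # bright green top
    x0,x1,y0,y1=(220,345,140,262) if n=='w4' else (90,350,150,340)
    P=[]
    for col in range(x0,x1,4):
        r=np.nonzero(m[y0:y1,col])[0]
        if len(r): P.append((col,y0+r[0]))
    W=np.array([ray(c,*p,.036)[:2] for p in P])
    for _ in range(4):
        ce,d=fit(W); e=abs(np.hypot(*(W-ce).T)-d/2); W=W[e<max(.0015,np.percentile(e,70))]
    print(n,ce,d,len(W))
    print([ (p,ray(c,*p,.036)[:2].round(4)) for p in ([(225,166),(107,280)] if n=='w5' else [(229,203),(333,203),(281,151),(281,254)])])
print(read_state()['position'])
c=load('w5');print(proj(c,[.448,.0665,.0097]))
s0,s5=load('scene0'),load('scene5')
for s in(s0,s5):
    g=s['color'].astype(int);m=(g[...,1]>g[...,2]+40);m[:, :295]=0;m[:,356:]=0;m[:218]=0;m[282:]=0;ys,xs=np.nonzero(m);print(xs.min(),xs.max(),ys.min(),ys.max())
E
```

```text
w4 [0.4478 0.0182] 0.112 26
[((229, 203), array([ 0.4467, -0.0374])), ((333, 203), array([0.4467, 0.0754])), ((281, 151), array([0.3918, 0.0206])), ((281, 254), array([0.5044, 0.0174]))]
w5 [0.4468 0.0185] 0.1099 53
[((225, 166), array([0.3915, 0.0229])), ((107, 280), array([ 0.4449, -0.0368]))]
[0.44813345 0.06647099 0.00964988]
[323.76654948 268.08420298]
298 352 224 275
298 348 225 275
```

The roll has not moved (centre (0.447, 0.0185), 112 mm), although the fingers are shut. I'll reopen and close again in stages, watching the opening and force.

Call:
jog_arm --pt "0 0 0" --pt "0 0 0" --pt "0 0 0" --pt "0 0 0" --pt "0 0 0" --pt "0 0 0" --pt "0 0 0" --pt "0 0 0" --turn '[0, 0, 0, 0, 0, 0, 0, 0]' --grip '[0, 0, 0, 0, 0, 0, 0, 0]'

```text
time_s: 19.7
position: [0.4481, 0.0665, 0.0097]
tcp_rot: [[-1.0, 0.001, 0.0], [0.001, 1.0, 0.0], [-0.0, 0.0, -1.0]]
force: [-1.5, -0.0, -0.7]
opening: 0.837
grasp_force: 0.0
```

```bash
python3 - <<'E'
from h import *
w=snap('wrist','w6');s=snap('scene','scene6');t=snap('top','top6');st=read_state();print(st['position'],st['opening'],st['force'])
a=cv2.resize(w['color'][130:350,60:400],(800*340//680,259))
b=cv2.resize(load('w5')['color'][130:350,60:400],(400,259))
c=cv2.resize(s['color'][200:290,280:390],(400,327),interpolation=cv2.INTER_CUBIC);d=cv2.resize(load('scene5')['color'][200:290,280:390],(400,327),interpolation=cv2.INTER_CUBIC)
cv2.imwrite('pics/v6.png',np.vstack([np.hstack([b,a]),np.hstack([d,c])]))
E
```

```text
[0.44809696 0.06648431 0.00965127] 0.9535130085738934 [ 0.30037229 -0.598398   -0.13078901]
```

View pics/v6.png

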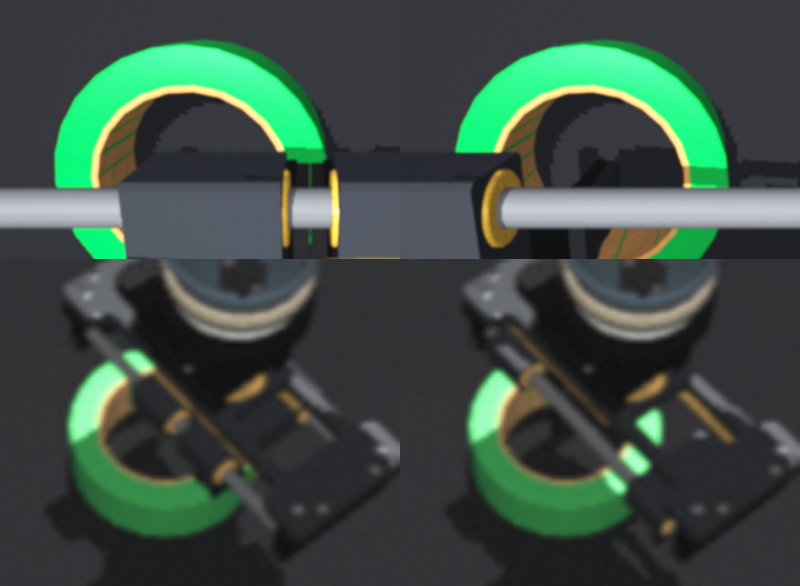

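Left is shut, right is open. The roll stays in place, and even shut a thin green sliver shows between the fingers. I'll close in stages and watch the readings.

Call:
jog_arm --pt "0 0 0" --pt "0 0 0" --pt "0 0 0" --pt "0 0 0" --pt "0 0 0" --pt "0 0 0" --turn '[0, 0, 0, 0, 0, 0]' --grip '[0.5, 0.7, 0.75, 0.75, 0.75, 0.75]'

```text
time_s: 20.6
position: [0.4481, 0.0665, 0.0096]
tcp_rot: [[-1.0, 0.001, -0.0], [0.001, 1.0, 0.0], [0.0, 0.0, -1.0]]
force: [-0.3, 0.1, 0.1]
opening: 0.4
grasp_force: 0.0
```

Call:
jog_arm --pt "0 0 0" --pt "0 0 0" --turn '[0, 0]' --grip '[0.8, 0.82]'

```text
time_s: 20.85
position: [0.4481, 0.0665, 0.0097]
tcp_rot: [[-1.0, 0.001, 0.0], [0.001, 1.0, -0.0], [-0.0, -0.0, -1.0]]
force: [-0.6, -0.1, -0.1]
opening: 0.216
grasp_force: 0.0
```

Call:
jog_arm --pt "0 0 0" --pt "0 0 0" --turn '[0, 0]' --grip '[0.85, 0.85]'

```text
time_s: 21.1
position: [0.4481, 0.0665, 0.0097]
tcp_rot: [[-1.0, 0.001, 0.0], [0.001, 1.0, -0.0], [-0.0, -0.0, -1.0]]
force: [0.4, 0.5, -0.1]
opening: 0.156
grasp_force: 0.0
```

There is no contact at 13.6 mm, where an 18 mm wall stands. I'll try the opposite (-y) wall in case this spot is special.

Call:
jog_arm --pt "0 0 0" --pt "0 0 0" --pt "0 0 0" --pt "0 0 0" --pt "0 0 0" --pt "0 0 5" --pt "0 0 6" --pt "0 -5 6" --pt "0 -9.5 6" --pt "0 -9.5 4" --pt "0 -9.5 0" --pt "0 -9.5 0" --turn '[0, 0, 0, 0, 0, 0, 0, 0, 0, 0, 0, 0]' --grip '[0, 0, 0, 0, 0, 0, 0, 0, 0, 0, 0, 0]'

```text
time_s: 22.6
position: [0.4458, -0.0281, 0.0076]
tcp_rot: [[-1.0, 0.001, -0.006], [0.001, 1.0, 0.002], [0.006, 0.002, -1.0]]
force: [-0.3, -0.3, -0.0]
opening: 1.0
grasp_force: 0.0
```

Call:
jog_arm --pt "0 0 0" --pt "0 0 0" --pt "0 0 0" --pt "0 0 0" --pt "0 0 0" --pt "0 0 0" --pt "0 0 0" --pt "0 0 0" --pt "0 0 0" --pt "0 0 0" --turn '[0, 0, 0, 0, 0, 0, 0, 0, 0, 0]' --grip '[1, 1, 1, 1, 1, 1, 1, 1, 1, 1]'

```text
time_s: 23.85
position: [0.4481, -0.0285, 0.0096]
tcp_rot: [[-1.0, 0.001, -0.0], [0.001, 1.0, 0.0], [0.0, 0.0, -1.0]]
force: [-0.4, 0.3, -0.0]
opening: 0.018
grasp_force: 0.0
```

```bash
python3 - <<'E'
from h import *
w=snap('wrist','w7');s=snap('scene','scene7');st=read_state();print(st['time_s'],st['position'],st['opening'],st['grasp_force'],st['force'])
for n in('scene0','scene7'):
    g=load(n)['color'].astype(int);m=(g[...,1]>g[...,2]+40);m[:, :285]=0;m[:,366:]=0;m[:205]=0;m[285:]=0;ys,xs=np.nonzero(m);print(n,xs.min(),xs.max(),ys.min(),ys.max(),m.sum())
E
```

```text
23.95 [ 0.44811628 -0.02851439  0.00962662] 0.006338475689747654 0.0 [-0.26605826 -0.53743433 -0.27364819]
scene0 298 352 224 275 1251
scene7 299 352 226 275 1024
```

It passed through again. I'll do a gentle push test: shut fingers inside the hole, pressing on the far wall.

Call:
jog_arm --pt "0 3 0" --pt "0 5 0" --pt "0 6 0" --pt "0 6.5 0" --pt "0 7 0" --pt "0 7.5 0" --pt "0 8 0" --pt "0 8 0" --turn '[0, 0, 0, 0, 0, 0, 0, 0]' --grip '[1, 1, 1, 1, 1, 1, 1, 1]'

```text
time_s: 24.95
position: [0.4481, 0.0517, 0.0096]
tcp_rot: [[-1.0, 0.0, -0.0], [0.0, 1.0, -0.0], [0.0, -0.0, -1.0]]
force: [-0.3, -0.6, -0.4]
opening: 0.008
grasp_force: 0.0
```

```bash
python3 - <<'E'
from h import *
w=snap('wrist','w8');s=snap('scene','scene8');st=read_state();print(st['time_s'],st['position'],st['opening'],st['force'])
def fit(P):
    A=np.c_[2*P,np.ones(len(P))]; s=np.linalg.lstsq(A,(P**2).sum(1),rcond=None)[0]; return s[:2].round(4),(2*np.sqrt(s[2]+s[:2]@s[:2])).round(4)
for n in('w7','w8'):
    c=load(n);m=cv2.inRange(c['color'],(0,140,0),(255,255,140)); q=proj(c,[.448,.0185,.036]); print(q)
    P=[]
    for col in range(int(q[0])-150,int(q[0])+150,4):
        if 0<=col<640:
            r=np.nonzero(m[120:300,col])[0]
            if len(r):P.append((col,120+r[0]))
    W=np.array([ray(c,*p,.036)[:2] for p in P])
    for _ in range(4):
        ce,d=fit(W);e=abs(np.hypot(*(W-ce).T)-d/2);W=W[e<max(.0015,np.percentile(e,70))]
    print(n,ce,d,len(W))
for n in('scene0','scene8'):
    g=load(n)['color'].astype(int);m=(g[...,1]>g[...,2]+40);m[:, :285]=0;m[:,366:]=0;m[:205]=0;m[295:]=0;ys,xs=np.nonzero(m);print(n,xs.min(),xs.max(),ys.min(),ys.max(),m.sum())
E
```

```text
25.05 [0.44814397 0.05146002 0.00963756] 0.004279900769070559 [ 0.0315523  -0.10425361 -0.78305402]
[422.1058807  286.01221532]
w7 [0.4501 0.0146] 0.1183 53
[254.46983115 286.06821953]
w8 [0.4466 0.0184] 0.1096 55
scene0 298 352 224 275 1251
scene8 299 352 225 275 877
```

The fingers pass through without any force or movement. One more test nearer the bench: back to the hole's centre, lower to 3 mm, push again.

Call:
jog_arm --pt "0 -3.3 0" --pt "0 -3.3 -0.4" --pt "0 -3.3 -0.7" --pt "0 -1.5 -0.7" --pt "0 -1 -0.7" --pt "0 -0.5 -0.7" --pt "0 -0.5 -0.7" --turn '[0, 0, 0, 0, 0, 0, 0]' --grip '[1, 1, 1, 1, 1, 1, 1]'

```text
time_s: 25.92
position: [0.4481, 0.0468, 0.0027]
tcp_rot: [[-1.0, -0.0, 0.0], [-0.0, 1.0, -0.0], [-0.0, -0.0, -1.0]]
force: [-0.3, -1.2, 0.1]
opening: 0.007
grasp_force: 0.0
```

```bash
python3 - <<'E'
from h import *
s=snap('scene','scene9');w=snap('wrist','w9');st=read_state();print(st['time_s'],st['position'],st['force'])
for n in('scene0','scene8','scene9'):
    g=load(n)['color'].astype(int);m=(g[...,1]>g[...,2]+40);m[:, :285]=0;m[:,366:]=0;m[:205]=0;m[295:]=0;ys,xs=np.nonzero(m);print(n,xs.min(),xs.max(),ys.min(),ys.max(),m.sum())
# full-image colour bookkeeping: any other green rings?
g=load('scene9')['color'].astype(int);m=(g[...,1]>g[...,2]+40).astype(np.uint8);n,l,stt,ce=cv2.connectedComponentsWithStats(m);print([(stt[i],ce[i].round()) for i in range(1,n) if stt[i,4]>100])
g=load('scene0')['color'].astype(int);m=(g[...,1]>g[...,2]+40).astype(np.uint8);n,l,stt,ce=cv2.connectedComponentsWithStats(m);print([(stt[i],ce[i].round()) for i in range(1,n) if stt[i,4]>100])
E
```

```text
26.025 [0.44820908 0.04643131 0.00267377] [1.24728367 0.82948492 0.65809372]
scene0 298 352 224 275 1251
scene8 299 352 225 275 877
scene9 299 352 229 276 849
[(array([166,   0,  55,  36, 994], dtype=int32), array([192.,  18.])), (array([226, 155,  48,  40, 852], dtype=int32), array([250., 176.])), (array([299, 229,  46,  48, 771], dtype=int32), array([317., 261.])), (array([ 408,  248,   48,   43, 1565], dtype=int32), array([432., 269.])), (array([537, 382,  16,  19, 141], dtype=int32), array([544., 391.])), (array([535, 414,  24,  39, 237], dtype=int32), array([545., 434.]))]
[(array([166,   0,  55,  36, 987], dtype=int32), array([192.,  18.])), (array([226, 155,  48,  40, 847], dtype=int32), array([250., 176.])), (array([ 298,  224,   55,   52, 1251], dtype=int32), array([325., 253.])), (array([ 408,  248,   49,   43, 1584], dtype=int32), array([432., 269.])), (array([537, 382,  16,  19, 139], dtype=int32), array([544., 391.])), (array([535, 414,  24,  39, 231], dtype=int32), array([545., 434.]))]
```

There is still no resistance. I'll sweep the shut fingers once round the whole ring at wall radius. If any part is solid, the roll will move.

Call:
jog_arm --pt "0 1.9 1" --pt "2.35 1.25 1" --pt "4.07 -0.47 1" --pt "4.7 -2.82 1" --pt "4.07 -5.17 1" --pt "2.35 -6.9 1" --pt "0 -7.5 1" --pt "-2.35 -6.9 1" --pt "-4.07 -5.17 1" --pt "-4.7 -2.82 1" --pt "-4.07 -0.47 1" --pt "-2.35 1.25 1" --turn '[0, 0, 0, 0, 0, 0, 0, 0, 0, 0, 0, 0]' --grip '[1, 1, 1, 1, 1, 1, 1, 1, 1, 1, 1, 1]'

```text
time_s: 27.52
position: [0.4234, 0.0596, 0.0126]
tcp_rot: [[-1.0, 0.001, -0.002], [0.001, 1.0, 0.0], [0.002, 0.0, -1.0]]
force: [0.5, 0.1, -0.8]
opening: 0.002
grasp_force: 0.0
```

Call:
jog_arm --pt "0 0 5" --pt "0 0 11" --pt "0 0 17" --pt "0 0 21" --pt "0 0 21" --pt "0 0 21" --turn '[0, 0, 0, 0, 0, 0]' --grip '[0, 0, 0, 0, 0, 0]'

```text
time_s: 28.28
position: [0.4237, 0.0589, 0.222]
tcp_rot: [[-1.0, 0.001, -0.001], [0.001, 1.0, 0.0], [0.001, 0.0, -1.0]]
force: [-0.6, 0.0, -0.4]
opening: 0.6
grasp_force: 0.0
```

```bash
python3 - <<'E'
from h import *
w=snap('wrist','w10');s=snap('scene','scene10');t=snap('top','top10');st=read_state();print(st['time_s'],st['position'],st['opening'],st['force'])
for n in('scene0','scene10'):
    g=load(n)['color'].astype(int);m=(g[...,1]>g[...,2]+40).astype(np.uint8);k,l,q,ce=cv2.connectedComponentsWithStats(m);print([(q[i].tolist(),ce[i].round(1)) for i in range(1,k) if q[i,4]>300])
    g0=(g.max(2)>150)
c=w;m=cv2.inRange(c['color'],(0,140,0),(255,255,140));k,l,q,ce=cv2.connectedComponentsWithStats(m)
for i in range(1,k):
    if q[i,4]>800:print(q[i],ce[i].round(1),[ray(c,*p,.036)[:2].round(4) for p in((q[i,0],ce[i,1]),(q[i,0]+q[i,2],ce[i,1]),(ce[i,0],q[i,1]),(ce[i,0],q[i,1]+q[i,3]))])
E
```

```text
28.425 [0.42337008 0.05900013 0.22110107] 0.7444734553602046 [-0.1507286  -0.57758699  0.44868234]
[([166, 0, 55, 36, 987], array([192.3,  17.7])), ([226, 155, 48, 40, 847], array([249.6, 176. ])), ([298, 224, 55, 52, 1251], array([324.7, 252.7])), ([408, 248, 49, 43, 1584], array([432.2, 269.1]))]
[([167, 0, 54, 36, 988], array([192.3,  17.7])), ([226, 155, 48, 40, 849], array([249.7, 176. ])), ([301, 226, 55, 54, 1289], array([327.7, 255.1])), ([408, 248, 49, 43, 1578], array([432.2, 269.1]))]
[ 412   37   99  105 7953] [461.4  88.5] [array([0.3045, 0.1445]), array([0.3046, 0.2401]), array([0.2594, 0.1882]), array([0.3546, 0.1967])]
[ 241  178  107  106 4076] [294.2 228.2] [array([ 0.4427, -0.0282]), array([0.4427, 0.0849]), array([0.3901, 0.0291]), array([0.5054, 0.0268])]
[   0  182   82  100 2495] [ 49.4 224.3] [array([ 0.4382, -0.2818]), array([ 0.4382, -0.1954]), array([ 0.394 , -0.2218]), array([ 0.5028, -0.2414])]
[ 346  303  113   13 1057] [399.7 309. ] [array([0.5352, 0.0841]), array([0.5353, 0.2103]), array([0.528 , 0.1437]), array([0.5437, 0.1445])]
```

The roll did move, by about 10 mm in +y, so something is solid. I'll check from w9 whether that came from the low push (z = 3 mm) before the sweep.

The low push at z ≈ 3 mm did move it, while at 10 mm nothing touched. So the roll is only solid near its bottom, and I'll grip with the fingertips right at the bench. Roll centre is now about (0.447, 0.029).

Call:
jog_arm --pt "2.3 1.7 0" --pt "2.3 1.7 0" --pt "2.3 1.7 -6" --pt "2.3 1.7 -12" --pt "2.3 1.7 -17" --pt "2.3 1.7 -20" --pt "2.3 1.7 -21.3" --pt "2.3 1.7 -21.8" --pt "2.3 1.7 -22" --pt "2.3 1.7 -22.1" --pt "2.3 1.7 -22.1" --turn '[0, 0, 0, 0, 0, 0, 0, 0, 0, 0, 0]' --grip '[0, 0, 0, 0, 0, 0, 0, 0, 0, 0, 0]'

```text
time_s: 29.8
position: [0.4481, 0.076, 0.0024]
tcp_rot: [[-1.0, 0.0, 0.002], [0.0, 1.0, -0.0], [-0.002, -0.0, -1.0]]
force: [-0.3, -0.5, -0.8]
opening: 0.997
grasp_force: 0.0
```

Call:
jog_arm --pt "0 0 0" --pt "0 0 0" --pt "0 0 0" --pt "0 0 0" --pt "0 0 0" --pt "0 0 0" --pt "0 0 0" --pt "0 0 0" --pt "0 0 0" --pt "0 0 0" --turn '[0, 0, 0, 0, 0, 0, 0, 0, 0, 0]' --grip '[1, 1, 1, 1, 1, 1, 1, 1, 1, 1]'

```text
time_s: 31.05
position: [0.4475, 0.076, 0.0016]
tcp_rot: [[-1.0, 0.001, -0.0], [0.001, 1.0, -0.0], [0.0, -0.0, -1.0]]
force: [-0.7, -0.8, -0.5]
opening: 0.194
grasp_force: 29.0
```

It grips now (16.9 mm, 29 N). Lift gently and check the hold.

Call:
jog_arm --pt "0 0 0.5" --pt "0 0 1.5" --pt "0 0 3" --pt "0 0 5" --pt "0 0 7" --pt "0 0 9" --pt "0 0 11" --pt "0 0 13" --pt "0 0 14.5" --pt "0 0 15" --pt "0 0 15" --turn '[0, 0, 0, 0, 0, 0, 0, 0, 0, 0, 0]' --grip '[1, 1, 1, 1, 1, 1, 1, 1, 1, 1, 1]'

```text
time_s: 32.42
position: [0.4475, 0.0761, 0.1519]
tcp_rot: [[-1.0, 0.001, 0.001], [0.001, 1.0, 0.0], [-0.001, 0.0, -1.0]]
force: [0.1, 0.6, -3.0]
opening: 0.199
grasp_force: 29.1
```

```bash
python3 - <<'E'
from h import *
from scipy.optimize import least_squares
w=snap('wrist','w11');s=snap('scene','scene11');t=snap('top','top11');st=read_state();print(st['time_s'],st['position'],st['opening'],st['grasp_force'],st['force'],st['moment'])
# fit roll pose: circle r=.056 top face, height offset, tilt about x, from wrist rim pixels
c=w;m=cv2.inRange(c['color'],(0,140,0),(255,255,140));p=st['position']
q=proj(c,[p[0],p[1]-.047,p[2]+.0345]);print('expected centre px',q)
P=[]
for col in range(0,640,4):
    r=np.nonzero(m[60:300,col])[0]
    if len(r):P.append((col,60+r[0]))
P=np.array(P);print(P[::6].tolist())
th=np.linspace(0,2*np.pi,361)
def rim(v):
    cx,cy,cz,tx=v;R=cv2.Rodrigues(np.array([tx,0,0.]))[0]
    X=np.c_[.056*np.cos(th),.056*np.sin(th),0*th]@R.T+[cx,cy,cz];return np.array([proj(c,x) for x in X])
for tx in(0,-.1,-.2,.1):print(tx,'rim bbox',rim([p[0],p[1]-.047,p[2]+.0345,tx]).min(0).round(),rim([p[0],p[1]-.047,p[2]+.0345,tx]).max(0).round())
def res(v):
    u=rim(v);return [np.min(np.hypot(*(u-x).T)) for x in P if abs(x[0]-q[0])<170 and x[1]<250]
f=least_squares(res,[p[0],p[1]-.047,p[2]+.0345,0],x_scale=[.01,.01,.01,.1],loss='soft_l1',diff_step=1e-3);print(f.x,f.x[:3]-p,np.degrees(f.x[3]),f.cost)
E
```

```text
32.575 [0.44702586 0.0760113  0.15111466] 0.19493047111342274 29.07411475214758 [-0.07664646  1.0016913  -1.25220512] [ 0.14297339 -0.17705309 -0.04881988]
expected centre px [221.3470492  291.33280096]
[[0, 206], [76, 294], [108, 241], [132, 205], [156, 187], [180, 177], [204, 173], [228, 171], [252, 178], [276, 188], [300, 205], [324, 233], [348, 294], [424, 60], [448, 60], [472, 60], [496, 60], [520, 60]]
0 rim bbox [ 98. 167.] [343. 397.]
-0.1 rim bbox [ 91. 167.] [342. 397.]
-0.2 rim bbox [ 85. 167.] [340. 398.]
0.1 rim bbox [106. 167.] [343. 397.]
[0.44911743 0.02926184 0.18535461 0.04610729] [ 0.00209157 -0.04674946  0.03423995] 2.6417531691848226 22.114541366102333
```

The roll is held nearly flat, centred 47 mm to the -y side of the TCP. Carry it over the post and lower it.

Call:
jog_arm --pt "2 -0.2 0" --pt "5 -0.5 0" --pt "9 -0.9 0" --pt "13 -1.3 0" --pt "16.5 -1.6 0" --pt "19 -1.9 0" --pt "19.8 -1.9 0" --pt "19.8 -1.9 0" --pt "19.8 -1.9 0" --pt "19.8 -1.9 -1.5" --turn '[0, 0, 0, 0, 0, 0, 0, 0, 0, 0]' --grip '[1, 1, 1, 1, 1, 1, 1, 1, 1, 1]'

```text
time_s: 33.83
position: [0.6459, 0.0571, 0.1375]
tcp_rot: [[-1.0, 0.0, 0.003], [0.0, 1.0, -0.0], [-0.003, -0.0, -1.0]]
force: [-0.1, 0.2, -2.1]
opening: 0.193
grasp_force: 29.5
```

```bash
python3 - <<'E'
from h import *
w=snap('wrist','w12');s=snap('scene','scene12');t=snap('top','top12');st=read_state();print(st['time_s'],st['position'],st['opening'],st['grasp_force'],st['force'])
for n,c in(('s',s),('t',t)):
    g=c['color'].astype(int);m=(g[...,1]>g[...,2]+40).astype(np.uint8);k,l,q,ce=cv2.connectedComponentsWithStats(m)
    print(n,[(q[i].tolist(),ce[i].round(1).tolist()) for i in range(1,k) if q[i,4]>60])
    p=st['position'];th=np.linspace(0,6.28,60)
    for zz in(-.0016,.0344):
        u=np.array([proj(c,[p[0]+.002+.056*np.cos(a),p[1]-.047+.056*np.sin(a),p[2]+zz]) for a in th]);print(zz,u.min(0).round(),u.max(0).round())
    print('grip top',proj(c,[.647,.0095,.106]))
E
```

```text
33.975 [0.64384978 0.05717968 0.13517665] 0.19433434663073978 29.47174364060629 [-0.10392079  0.00861544 -1.37157004]
s [([166, 0, 55, 36, 1001], [192.3, 17.7]), ([408, 248, 49, 43, 1584], [432.2, 269.1]), ([202, 250, 46, 50, 737], [219.7, 281.5]), ([537, 382, 16, 19, 142], [544.3, 391.0]), ([535, 414, 24, 39, 240], [544.7, 433.5])]
-0.0016 [207. 244.] [270. 299.]
0.0344 [203. 234.] [268. 290.]
grip top [240.01207796 278.179732  ]
t [([29, 110, 53, 48, 161], [64.0, 142.7]), ([318, 172, 22, 22, 210], [328.3, 183.6]), ([487, 189, 14, 7, 72], [494.1, 192.2]), ([411, 238, 50, 50, 947], [435.5, 262.7]), ([66, 290, 29, 14, 124], [81.6, 294.7]), ([47, 305, 59, 51, 545], [86.0, 338.8]), ([219, 343, 29, 10, 204], [231.8, 347.5]), ([33, 456, 19, 15, 180], [40.7, 463.0])]
-0.0016 [288. 143.] [341. 194.]
0.0344 [288. 138.] [342. 191.]
grip top [314.68398447 171.11965301]
```

It is held and positioned as expected, and the narrow roll is still at (436,263) in the top view. Lower it.

Call:
jog_arm --pt "0 0 -1.5" --pt "0 0 -3" --pt "0 0 -4.5" --pt "0 0 -6" --pt "0 0 -7.2" --pt "0 0 -8" --pt "0 0 -8.5" --pt "0 0 -8.8" --pt "0 0 -8.8" --turn '[0, 0, 0, 0, 0, 0, 0, 0, 0]' --grip '[1, 1, 1, 1, 1, 1, 1, 1, 1]'

```text
time_s: 35.1
position: [0.6458, 0.057, 0.0488]
tcp_rot: [[-1.0, 0.001, 0.0], [0.001, 1.0, -0.0], [-0.0, -0.0, -1.0]]
force: [0.5, 0.4, -1.8]
opening: 0.193
grasp_force: 29.5
```

Call:
jog_arm --pt "0 0 -0.1" --pt "0 0 -0.15" --pt "0 0 -0.15" --pt "0 0 -0.15" --pt "0 0 -0.15" --pt "0 0 -0.15" --pt "0 0 -0.15" --turn '[0, 0, 0, 0, 0, 0, 0]' --grip '[1, 1, 1, 0.7, 0.62, 0.62, 0.62]'

```text
time_s: 35.98
position: [0.6456, 0.0569, 0.0471]
tcp_rot: [[-1.0, 0.001, -0.0], [0.001, 1.0, -0.0], [0.0, -0.0, -1.0]]
force: [0.2, 0.0, -1.1]
opening: 0.371
grasp_force: 0.0
```

Call:
jog_arm --pt "0 0 1" --pt "0 0 3" --pt "0 0 6" --pt "0 0 10" --pt "0 0 16" --pt "-6 0 20" --pt "-12 0 20" --pt "-18 0 20" --pt "-20 5 20" --pt "-20 10 20" --pt "-20 15 20" --pt "-20 15 20" --turn '[0, 0, 0, 0, 0, 0, 0, 0, 0, 0, 0, 0]' --grip '[0.62, 0.62, 0.62, 0.62, 0.62, 0.62, 0.62, 0.62, 0.62, 0.62, 0.62, 0.62]'

```text
time_s: 37.48
position: [0.4453, 0.2097, 0.248]
tcp_rot: [[-1.0, -0.004, 0.002], [-0.004, 1.0, 0.001], [-0.002, 0.001, -1.0]]
force: [0.6, -0.8, -0.4]
opening: 0.378
grasp_force: 0.0
```

```bash
python3 - <<'E'
from h import *
s=snap('scene','scene13');t=snap('top','top13');st=read_state();print(st['time_s'],st['position'],st['opening'],st['force'])
th=np.linspace(0,6.28,90)
for n,c,b in(('s',s,(190,300,230,330)),('t',t,(270,360,130,220))):
    x0,x1,y0,y1=b;g=c['color'].astype(int);m=np.zeros((480,640),np.uint8);m[y0:y1,x0:x1]=((g[...,1]>g[...,2]+40))[y0:y1,x0:x1]
    ys,xs=np.nonzero(m);print(n,'green bbox',xs.min(),ys.min(),xs.max(),ys.max(),m.sum())
    for dz in(0,.02,.05):
        u=np.array([proj(c,[.647+.056*np.cos(a),.0095+.056*np.sin(a),z]) for a in th for z in(.046+dz,.082+dz)]);print(dz,u.min(0).round(),u.max(0).round())
g=t['color'].astype(int);m=((g[...,1]>g[...,2]+40)&(g[...,1]>90)).astype(np.uint8)[130:220,270:360]
k=max(cv2.findContours(m,cv2.RETR_EXTERNAL,cv2.CHAIN_APPROX_NONE)[0],key=cv2.contourArea)
P=np.array([ray(t,q[0][0]+270,q[0][1]+130,.082)[:2]*1000 for q in k],np.float32);print(cv2.fitEllipse(P))
E
```

```text
37.575 [0.44536728 0.20704762 0.24753402] 0.379082913545495 [-0.21144119 -0.08855692 -0.0761343 ]
s green bbox 211 260 271 319 1582
0 [212. 259.] [273. 319.]
0.02 [210. 253.] [272. 315.]
0.05 [206. 245.] [271. 308.]
t green bbox 289 149 339 201 1059
0 [289. 149.] [340. 202.]
0.02 [289. 147.] [340. 200.]
0.05 [289. 143.] [341. 197.]
((645.4190673828125, 11.120766639709473), (109.83667755126953, 116.16480255126953), 92.10308837890625)
```

The roll's outline matches the seated-flat prediction in both cameras, and the robot is clear. Handing in.

```bash
python3 -c "
from rig import *
print(hand_in())"
```

```text
the job is handed in; nothing more can be done
None
```

I handed the job in at about 37.6 s, with no verdict returned: the post is locked square across the strut and the wide roll measures flat on its disc in both camera views; the fingers met the roll only at its bottom few millimetres, so testing that slid it about 10 mm before I gripped it there.

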